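# Stop the gel-card reader, clear its card, release the stop

## Task

The gel-card reader has jammed: press its black mushroom stop button in along its axis until it latches and stays in by itself, and only then draw the tall gel card straight up out of its slot by the top edge and set it down, not dropped, inside the small open reject box. With the card in the box, twist the stop button's head clockwise until it comes free, and let it spring fully back out. Leave the short blank card in its slot and leave the tube stand, the sample rack, the pen and the amber bottle where they are.

Things in the scene. Friction and masses are not known exactly. Their poses are not given: they have to be found in the camera images.
- reader: Fixed card reader, white sloped front, grey rear block, 260 (x) by 240 (y) by 100 mm high; origin under it on the bench, front is -x. Front panel x = -140 to -20 mm slopes at 0.6 rad, with the stop button. On the flat top (z = 100 mm) two slots 6.5 by 72 mm (long along y), 28 mm deep, at x = 40, y = +52 and -52 mm, for the tall card and the short blank. Lip 10 mm high behind x = 80 mm.
- stop_axis (a point): Fixed point where the stop button's axis meets the sloped panel; z points out of the panel along that axis, 0.6 rad from vertical towards the reader's front; x runs up the slope. The black round head, 40 mm in diameter and 20 mm thick on a thin stem, reaches from 14 to 34 mm above this point along z when out, from 6.5 to 26.5 mm when latched in.
- stop_press (a joint): How far the stop button is pushed in, m: 0 fully out, about 0.0075 latched in, 0.0095 at its bottom stop. It must be pushed past about 0.008 to latch; this takes about 8 N. When latched it stays in until the head is turned.
- stop_turn (a joint): Turn of the stop button's head, rad: 0 at rest, growing clockwise as seen looking at the head from outside; it comes free at about 0.6 and ends at a stop at 1.2. A weak spring turns it back to 0 once let go.
- card: The tall gel card: stiff white plastic, 70 mm wide (its y), 5 mm thick (its x), 52 mm high (its z), with six small clear tubes in its face and a foil strip near its top; about 30 g. Origin at the middle of its bottom edge. It stands 28 mm deep in one of the reader's two slots, 24 mm showing above the flat top.
- card_top (a point): Middle of the tall card's top edge; axes as the card's.
- card_center (a point): Centre of the tall card, 26 mm above its bottom edge.
- blank: The short blank card: plain white plastic, 70 by 5 mm and 38 mm high, in the reader's other slot, 10 mm showing. Origin at the middle of its bottom edge. To be left alone.
- reject_box: Small open grey box, fixed: outside 80 (its x) by 120 (its y) by 42 mm high, walls and floor 4 mm thick. Origin under its centre on the bench.
- tube_stand: White foam block about 77 by 119 by 30 mm with purple-capped blood tubes, 90 mm high in all. Bystander; origin under its centre.
- sample_rack: Dark grey sample rack, 22 by 200 by 70 mm, standing. Bystander; origin under its centre.
- pen: Marker pen, 130 mm long, lying along its x. Bystander; origin under its middle.
- reagent: Amber bottle, 48 mm in diameter, 100 mm high. Bystander; origin under its centre.

How it is judged:
On the way, in this order (a step that is already met when the one before it is completed fails the run):
1. the stop button is latched in by itself, let go, with the tall card still down in its slot (value of joint stop_press above 0.006 m and contact force between the fingers and reader below 0.3 N and z of card in the frame of reader below 0.082 m), for 0.2 s.
2. the tall card lies let go inside the reject box while the stop button is still latched in (x of card_center in the frame of reject_box between -0.036 and 0.036 m and y of card_center in the frame of reject_box between -0.056 and 0.056 m and z of card_center in the frame of reject_box below 0.04 m and linear speed of card below 0.05 m/s and value of joint stop_press above 0.006 m and contact force between the fingers and card below 0.2 N), for 0.2 s.
3. the stop button has been released and is let go, fully out (value of joint stop_press below 0.002 m and contact force between the fingers and reader below 0.3 N), for 0.2 s.
At the end, for the whole second after the job is handed in: The tall card is at rest inside the reject box (its centre within the walls and less than 40 mm above the bench), the stop button is let go and out to within 2 mm of its rest position, and the short blank is within 10 mm of where it began (all of step 3 and x of card_center in the frame of reject_box between -0.036 and 0.036 m and y of card_center in the frame of reject_box between -0.056 and 0.056 m and z of card_center in the frame of reject_box below 0.04 m and linear speed of card below 0.05 m/s and contact force between the fingers and card below 0.2 N and distance of blank from where it was at the start of the episode below 0.01 m); the robot touches nothing.
It fails at once if the tall card is let fall or thrown (faster than 0.9 m/s out of the fingers) (linear speed of card above 0.9 m/s and contact force between the fingers and card below 0.05 N).
It fails at once if the short blank is moved more than 10 mm (distance of blank from where it was at the start of the episode above 0.01 m).
It fails at once if the tube stand, sample rack, pen or bottle is moved more than 40 mm (distance of any of tube_stand, sample_rack, pen, reagent from where it was at the start of the episode above 0.04 m).
It also fails if it takes over 61 s, if anything falls off the work surface, if the arm or the gripper's body presses on something with over 40 N, if the wrist force passes 120 N, or if a joint passes its speed limit or range.

## Robot

A 7-joint arm with a two-finger parallel gripper is mounted at the origin on the work surface. World frame = base frame: x ahead of the robot, y to its left, z up, the work surface at z = 0. Lengths are in m, angles in rad, forces in N, time in s.
With the tool pointing down it reaches from about 0.4 to 0.85 m from the base axis. Payload 4.5 kg.
Tool frame: the origin (TCP) lies at the very end of the fingers, on their centre line; the grasp point (between the pads) lies 19 mm behind it; z points along the fingers, y is the line along which they close (so a half turn about z gives the same grasp; the last joint's range is limited). The gripper opens to 88 mm and grips with 3 to 60 N. Pads are 18 mm wide; open, the fingers measure 123 mm over their backs; the gripper's body (75 mm by 187 mm) begins 45 mm behind the grasp point.
Start: joints at [1.254, 0.689, -0.195, 1.565, 0.157, 0.902, -0.215], TCP at [0.215, -0.587, 0.239] pointing down, gripper open.
Joint ranges: [-3.01, 3.01], [-0.46, 2.08], [-1.47, 1.51], [0.13, 2.56], [-1, 4.14], [0.04, 2.09], [-2.66, 2.66]. Speed limits (rad/s): [2.57, 2.57, 3.14, 3.14, 3.14, 3.14, 3.14].

## Interface

Orientations are given as a unit quaternion [x, y, z, w].
In Python, from plant import r gives the robot as it stands. The module is installed in compiled form; this text tells all that it offers.
- The arm moves only by the shell command python3 -m pendant 'ROWS' [FORCE]. ROWS is JSON, one flat list of numbers, 7 for each row, row after row: the opening, from 0 (shut) to 1 (fully open), then the shift along the tool's x, y, z scaled (see below), then the turn, a rotation vector about the tool's x, y, z scaled (see below). A call has 1 to 12 rows; each row is the pose to reach, as a shift and turn from the pose commanded when the call began, along the tool's axes at that moment; what a row does not reach only later rows make up. The controller multiplies each number of a shift by 0.15 m and each number of a turn by pi/2 rad. A row lasts 1/10 s, in which the tool goes at most 50 mm and 8.59 degrees, less where a joint would pass 70% of its speed; a pose out of reach is approached as far as the arm can. A call with a number of a shift or a turn outside -1 to 1 is refused whole. A call with a gripper value outside its range is refused whole. The fingers move at their own pace and stop on an object; FORCE is the grip in N (left out, the last holds). Time passes only in rows, so rows that repeat a pose let the fingers close. It gives the time, the measured TCP pose, the force, the opening and the grip force at its end, in the units of the state.
- r.get_state(): the state, without advancing time (a new reading comes with each control period).
- r.snapshot(name): name is "side" or "top"; returns a dict with "img" (400x640x3 uint8, red, green, blue), "mtx" (3x3 intrinsics, pixels), "cam_to_world" (4x4, takes a point from camera to world coordinates). Camera axes: x right, y up, looking along -z (the intrinsics and any distortion apply to the point x, -y, -z); pixel columns grow to the right and rows downward; lengths in m; the calibration is good to about 2 mm. A picture is of the moment at which its call begins. There is no depth.
- r.finish_job(): hands the job in; it is judged then, once.
The state is a dict: "clock": time; "q": joint angles; "qd": joint speeds; "joint_torque": joint torques, N m; "tool_pos": TCP position; "eef_rot": TCP orientation; "contact_force": force on the tool from outside, world axes, zero at the start; "moment": the same for the moment, N m; "opening": opening from 0.0 (shut) to 1.0 (fully open); "finger_force": force on a finger pad.
Only numpy, scipy, OpenCV 4.12 (cv2) and the standard library are available. Lean on these libraries where they do the work, as an engineer would, in place of code of your own. Each camera call takes 0.05 s, during which the arm holds its last target. There are 200 camera calls.

## Working session

There is one attempt and no reset: what is moved stays moved. The work goes in short steps, Python scripts to look and compute and a shell command to move; the robot and the scene stay as the last step left them, time stands still between calls to the robot, and variables do not carry over. Pictures are saved under pics/ and viewed, at most 10 in all, crops included, and the job is handed in when it is done.

```bash
mkdir -p pics
python3 - <<'E'
from plant import r
import cv2,numpy as np
s=r.get_state();print({k:np.round(v,3).tolist() for k,v in s.items()})
for n in("top","side"):
    d=r.snapshot(n);cv2.imwrite(f"pics/{n}0.png",d["img"][:,:,::-1]);np.savez(f"{n}.npz",**d)
    print(n,np.round(d["mtx"],2).tolist(),np.round(d["cam_to_world"],4).tolist(),[k for k in d])
E
```

```text
{'clock': 0.0, 'q': [1.254, 0.69, -0.195, 1.566, 0.157, 0.902, -0.215], 'qd': [-0.002, 0.001, -0.0, 0.0, 0.001, 0.002, -0.004], 'joint_torque': [-0.0, -52.757, -1.267, -15.343, -0.053, 0.006, 0.0], 'tool_pos': [0.215, -0.586, 0.238], 'eef_rot': [0.985, 0.175, -0.0, -0.001], 'contact_force': [-0.119, 0.284, -0.126], 'moment': [-0.014, -0.044, -0.03], 'finger_force': 0.0, 'opening': 0.995}
top [[511.87, 0.0, 320.82], [0.0, 511.87, 201.53], [0.0, 0.0, 1.0]] [[-0.0243, 0.9909, -0.1324, 0.3969], [-0.9996, -0.0258, -0.0095, -0.0339], [-0.0128, 0.1322, 0.9911, 1.1999], [0.0, 0.0, 0.0, 1.0]] ['img', 'mtx', 'cam_to_world']
side [[363.03, 0.0, 320.12], [0.0, 363.03, 199.39], [0.0, 0.0, 1.0]] [[0.9971, 0.0334, -0.0689, 0.4651], [-0.0761, 0.5314, -0.8437, -0.8919], [0.0084, 0.8464, 0.5324, 0.6385], [0.0, 0.0, 0.0, 1.0]] ['img', 'mtx', 'cam_to_world']
```

View pics/top0.png

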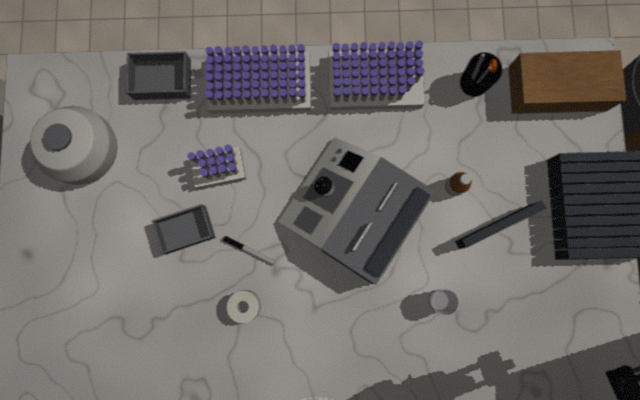

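View pics/side0.png

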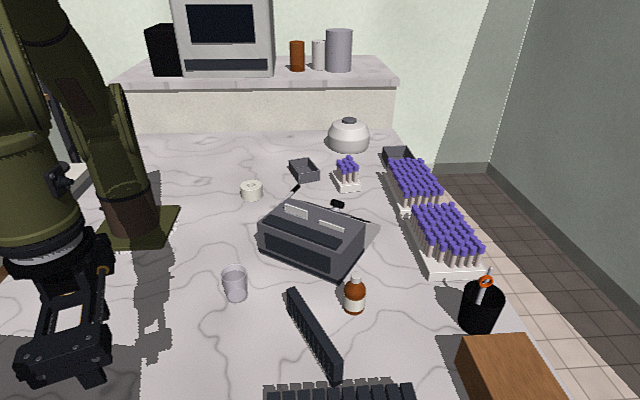

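The top view shows the reader (about 353,210), with the button near (322,186) and the cards near (386,196) and (360,236). It also shows the small reject box (183,230), the tube stand (217,165), the pen (247,250), the bottle (460,183) and the rack (500,225). I'll enlarge the reader and box.

Run:
```python
import cv2
a=cv2.imread("pics/top0.png")
cv2.imwrite("pics/c1.png",cv2.resize(a[130:290,265:440],None,fx=4.5,fy=3.75 if 0 else 3.7,interpolation=cv2.INTER_CUBIC)) if 0 else cv2.imwrite("pics/c1.png",cv2.resize(a[135:285,270:435],None,fx=4,fy=4,interpolation=cv2.INTER_CUBIC))
b=cv2.imread("pics/side0.png")
x=cv2.resize(a[195:265,145:225],None,fx=5,fy=5,interpolation=cv2.INTER_CUBIC)
y=cv2.resize(b[190:290,250:380],None,fx=3,fy=3,interpolation=cv2.INTER_CUBIC)
import numpy as np
c=np.zeros((350,800,3),np.uint8);c[:350,:400]=x;c[:300,405:795]=y
cv2.imwrite("pics/c2.png",c)
```

```text
(no output)
```

View pics/c1.png

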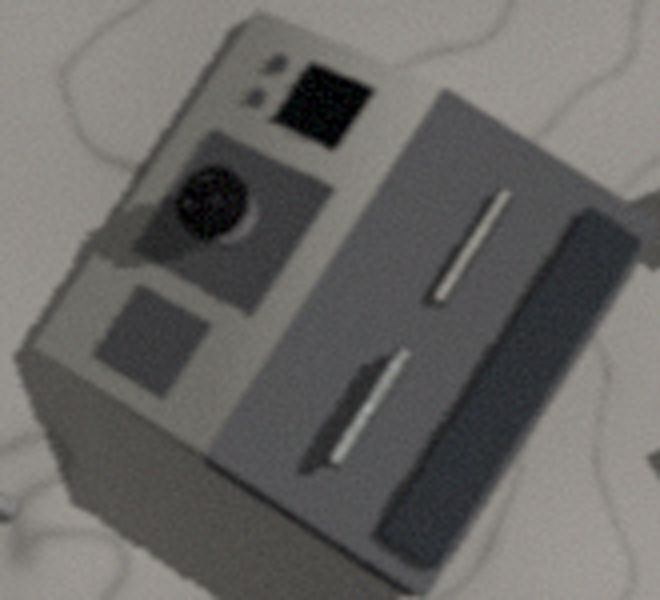

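View pics/c2.png

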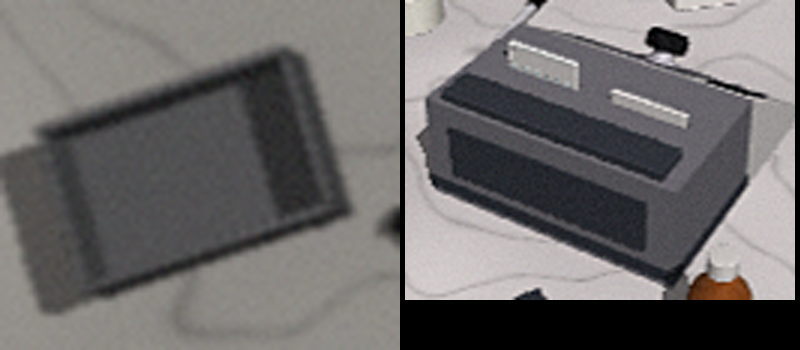

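```bash
cat > h.py <<'E'
import numpy as np
from scipy.optimize import least_squares
from scipy.spatial.transform import Rotation as R
C={n:np.load(f"{n}.npz") for n in("top","side")}
def proj(n,p):
    T=C[n]["cam_to_world"];c=(np.asarray(p)-T[:3,3])@T[:3,:3];K=C[n]["mtx"]
    return np.array([K[0,2]-K[0,0]*c[0]/c[2],K[1,2]+K[1,1]*c[1]/c[2]])
def w(x,y,a,p): return R.from_rotvec([0,0,a]).apply(p)+[x,y,0]
E
python3 - <<'E'
from h import *
z0=.1-.12*np.tan(.6)
t=lambda u,v:(270+u/4-.4,135+v/4-.4); s=lambda u,v:(250+(u-405)/3-.3,190+v/3-.3)
P=[("top",(-.02,.12,.1),t(445,90)),("top",(-.02,-.12,.1),t(210,460)),("top",(-.14,.12,z0),t(255,12)),("top",(-.14,-.12,z0),t(20,357)),
("top",(.04,-.017,.124),t(405,350)),("top",(.04,-.087,.124),t(335,463)),("top",(.04,.087,.11),t(505,192)),("top",(.04,.017,.11),t(440,297)),
("side",(.04,-.087,.124),s(508,42)),("side",(.04,-.017,.124),s(578,65)),("side",(.04,.017,.11),s(612,91)),("side",(.04,.087,.11),s(688,120))]
f=lambda q:np.concatenate([proj(n,w(*q,p))-m for n,p,m in P])
o=least_squares(f,[.4,-.1,-2.2],loss="soft_l1");print("reader",o.x.round(4));print(f(o.x).reshape(-1,2).round(1).tolist())
q=o.x
n=np.array([-np.sin(.6),0,np.cos(.6)]);u=np.array([np.cos(.6),0,np.sin(.6)])
ax=lambda k:np.array([-.02,0,.1])-k[0]*u+[0,k[1],0]
g=lambda k:np.concatenate([proj("top",w(*q,ax(k)+.032*n))-t(212,203),proj("side",w(*q,ax(k)+.024*n))-s(667,42)])
b=least_squares(g,[.07,0]);print("btn",b.x,g(b.x).round(1),ax(b.x), "world",w(*q,ax(b.x)))
c=lambda u,v:(145+u/5-.4,195+v/5-.4)
B=[((.04,.06,.042),c(290,48)),((.04,-.06,.042),0)]
m=[c(40,133),c(290,48),c(350,209),c(102,293)]
co=[(.04,.06,.042),(.04,-.06,.042),(-.04,-.06,.042),(-.04,.06,.042)]
h=lambda k:np.concatenate([proj("top",w(*k,p))-z for p,z in zip(co,m)])
x=least_squares(h,[.35,.3,-.3]);print("box",x.x.round(4),h(x.x).round(1))
print("card",w(*q,(.04,-.052,.124)),"blank",w(*q,(.04,.052,.11)))
# pen, stand
for nm,px in dict(pen0=(222,238),pen1=(273,264),stand=(220,180)).items():
    print(nm,least_squares(lambda k:proj("top",(k[0],k[1],.01))-px,[.4,0]).x.round(3))
E
```

```text
reader [ 0.5299 -0.1057 -2.1566]
[[-0.9, -1.1], [-0.5, -0.5], [-0.3, -0.2], [3.6, -0.9], [0.8, 0.2], [0.8, 0.2], [0.4, -0.4], [-0.2, 0.7], [-0.3, -0.2], [-0.6, -0.4], [-0.3, -0.6], [-0.6, -2.0]]
btn [0.0678792  0.00162744] [ 0.  -0.9 -1.  -0.6] [-0.07602312  0.00162744  0.06167252] world [ 0.57329267 -0.04320684  0.06167252]
box [0.4975 0.2904 0.3256] [ 0.8  0.   0.6 -0.9 -0.4 -0.3 -1.   1.2]
card [ 0.46445954 -0.11023381  0.124     ] blank [ 0.55111813 -0.16773414  0.11      ]
pen0 [0.476 0.21 ]
pen1 [0.413 0.091]
stand [0.613 0.215]
```

```bash
cat >> h.py <<'E'
q=(.5299,-.1057,-2.1566)
Rr=R.from_rotvec([0,0,q[2]])
n=Rr.apply([-np.sin(.6),0,np.cos(.6)]); u=Rr.apply([np.cos(.6),0,np.sin(.6)]); yr=Rr.apply([0,1,0]); xr=Rr.apply([1,0,0])
A=np.array([.5733,-.0432,.0617])           # stop axis point
Qp=R.from_matrix(np.c_[-yr,-u,-n])         # press tool orientation
Qc=R.from_matrix(np.c_[-yr,-xr,[0,0,-1]])  # card tool orientation
a=.3256; bx=np.array([np.cos(a),np.sin(a),0]); by=np.array([-np.sin(a),np.cos(a),0])
Qb=R.from_matrix(np.c_[np.cross(bx,[0,0,-1]),bx,[0,0,-1]])
def go(p,Q):
    from plant import r
    s=r.get_state();T=R.from_quat(s["eef_rot"])
    d=T.inv().apply(np.asarray(p)-s["tool_pos"])/.15; rv=(T.inv()*Q).as_rotvec()/(np.pi/2)
    print("t",round(s["clock"],2),"q",s["q"].round(2) if hasattr(s["q"],"round") else np.round(s["q"],2),"\n shift",d.round(3),"turn",rv.round(3),"F",np.round(s["contact_force"],1),"open",round(s["opening"],3),"grip",s["finger_force"])
E
python3 -c "
from h import *
print(A+.1*n,A+.034*n)
go(A+.10*n+[0,0,.03],Qp)"
```

```text
[0.60451735 0.00384985 0.14423356] [ 0.5839139  -0.02720305  0.08976141]
t 0.1 q [ 1.25  0.69 -0.19  1.57  0.16  0.9  -0.22] 
 shift [ 3.794 -2.801  0.429] turn [ 0.211 -0.42  -1.353] F [-0.5  0.5  0.2] open 1.0 grip 0.0
```

```bash
python3 -m pendant '[0,0.3,-0.22,-0.1,0,0,-0.1, 0,0.6,-0.44,-0.2,0,0,-0.2, 0,0.9,-0.66,-0.2,0,0,-0.3, 0,1,-0.74,-0.2,0,0,-0.4, 0,1,-0.74,-0.2,0,0,-0.5, 0,1,-0.74,-0.2,0,0,-0.6, 0,1,-0.74,-0.2,0,0,-0.6]' 20; python3 -c "
from h import *
go(A+.10*n+[0,0,.03],Qp)"
```

```text
clock: 0.8
tool_pos: [0.3174, -0.4307, 0.2685]
eef_rot: [0.797, 0.604, -0.0, -0.0]
contact_force: [-0.3, -0.1, -0.5]
opening: 0.39
finger_force: 0.0
t 0.8 q [ 1.14  0.56 -0.48  1.79  0.32  0.87  0.25] 
 shift [3.305 1.064 0.629] turn [ 0.33  -0.24  -0.775] F [-0.3 -0.1 -0.5] open 0.39 grip 0.0
```

```bash
python3 -m pendant '[0,0.32,0.1,0,0,0,-0.09, 0,0.64,0.2,0,0,0,-0.18, 0,0.96,0.3,0,0,0,-0.27, 0,1,0.32,0,0,0,-0.36, 0,1,0.32,0,0,0,-0.4]'; python3 -c "
from h import *
go(A+.10*n+[0,0,.03],Qp)"
```

```text
clock: 1.3
tool_pos: [0.4063, -0.2974, 0.2688]
eef_rot: [0.569, 0.822, 0.001, 0.0]
contact_force: [-0.3, -0.3, -0.1]
opening: 0.006
finger_force: 0.0
t 1.3 q [ 0.96  0.55 -0.66  1.87  0.43  0.86  0.45] 
 shift [1.412 1.944 0.633] turn [ 0.37  -0.119 -0.385] F [-0.3 -0.3 -0.1] open 0.006 grip 0.0
```

```bash
python3 -m pendant '[0,0.32,-0.1,0,0.03,0,-0.05, 0,0.64,-0.18,0,0.06,0,-0.1, 0,0.95,-0.27,0,0.1,0,-0.15, 0,1,-0.3,0,0.1,0,-0.2, 0,1,-0.3,0,0.1,0,-0.2]'; python3 -c "
from h import *
go(A+.10*n+[0,0,.03],Qp)"
```

```text
clock: 1.8
tool_pos: [0.3098, -0.1735, 0.2688]
eef_rot: [0.434, 0.897, -0.065, -0.045]
contact_force: [0.1, -0.2, 0.2]
opening: 0.003
finger_force: 0.0
t 1.8 q [ 0.8   0.41 -0.73  2.19  0.49  0.84  0.39] 
 shift [-0.304  2.344  0.262] turn [ 0.283 -0.09  -0.183] F [ 0.1 -0.2  0.2] open 0.003 grip 0.0
```

```bash
python3 -m pendant '[0,-0.05,0.3,0,0.05,-0.02,-0.04, 0,-0.1,0.6,0,0.1,-0.04,-0.08, 0,-0.14,0.9,0,0.15,-0.05,-0.12, 0,-0.15,1,0,0.15,-0.05,-0.12, 0,-0.15,1,0,0.15,-0.05,-0.12]'; python3 -c "
from h import *
go(A+.10*n+[0,0,.03],Qp)"
```

```text
clock: 2.3
tool_pos: [0.444, -0.0988, 0.2436]
eef_rot: [0.339, 0.921, -0.18, -0.066]
contact_force: [-1.0, -0.8, 0.0]
opening: -0.001
finger_force: 0.0
t 2.3 q [ 0.32  0.65 -0.66  1.88  0.64  1.18  0.18] 
 shift [-0.371  1.299 -0.029] turn [ 0.136 -0.036 -0.067] F [-1.  -0.8  0. ] open -0.001 grip 0.0
```

```bash
python3 -m pendant '[0,-0.1,0.3,-0.1,0.04,-0.01,-0.02, 0,-0.2,0.6,-0.15,0.08,-0.02,-0.04, 0,-0.28,0.9,-0.15,0.13,-0.03,-0.06, 0,-0.3,1,-0.15,0.136,-0.036,-0.067, 0,-0.3,1,-0.15,0.136,-0.036,-0.067]'; python3 -c "
from h import *
go(A+.06*n,Qp)"
```

```text
clock: 2.8
tool_pos: [0.5712, -0.0171, 0.2068]
eef_rot: [0.276, 0.914, -0.284, -0.087]
contact_force: [0.3, -0.7, 0.3]
opening: 0.001
finger_force: 0.0
t 2.8 q [ 0.01  0.93 -0.58  1.42  0.72  1.55  0.23] 
 shift [-0.109  0.435  0.474] turn [-0.002 -0.001  0.   ] F [ 0.3 -0.7  0.3] open 0.001 grip 0.0
```

```bash
python3 -m pendant '[0,-0.11,0.3,0.1,0,0,0, 0,-0.11,0.435,0.3,0,0,0, 0,-0.11,0.435,0.474,0,0,0, 0,-0.11,0.435,0.474,0,0,0, 0,-0.11,0.435,0.474,0,0,0]'
python3 - <<'E'
from h import *
go(A+.036*n,Qp)
from plant import r
import cv2
o=np.zeros((480,800,3),np.uint8)
a=r.snapshot("top")["img"][135:255,270:370,::-1];b=r.snapshot("side")["img"][170:270,290:390,::-1]
o[:,:400]=cv2.resize(a,(400,480),interpolation=2);o[:400,400:]=cv2.resize(b,(400,400),interpolation=2)
cv2.imwrite("pics/p1.png",o)
print([(proj(k,A+.034*n).round(1),proj(k,A+.06*n).round(1)) for k in("top","side")])
E
```

```text
clock: 3.3
tool_pos: [0.5922, -0.0181, 0.1151]
eef_rot: [0.278, 0.914, -0.285, -0.085]
contact_force: [1.2, -0.0, 0.6]
opening: 0.006
finger_force: 0.0
t 3.3 q [-0.    1.07 -0.54  1.39  0.78  1.45  0.19] 
 shift [0.012 0.029 0.172] turn [-0.002 -0.    -0.003] F [ 1.2 -0.   0.6] open 0.006 grip 0.0
[(array([322.2, 184. ]), array([316.3, 178.8])), (array([337.1, 199.7]), array([339.7, 190.9]))]
```

View pics/p1.png

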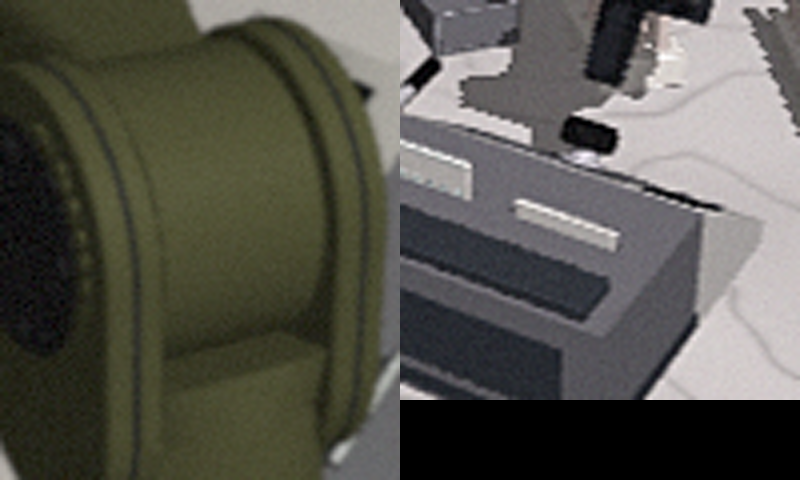

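The side view shows the fingertips at about (340,189), which matches the projection. The top view is blocked by the arm. I'll press now.

```bash
python3 -m pendant '[0,0.012,0.029,0.08,0,0,0, 0,0.012,0.029,0.15,0,0,0, 0,0.012,0.029,0.18,0,0,0, 0,0.012,0.029,0.2,0,0,0, 0,0.012,0.029,0.22,0,0,0, 0,0.012,0.029,0.235,0,0,0, 0,0.012,0.029,0.245,0,0,0, 0,0.012,0.029,0.245,0,0,0]'
python3 - <<'E'
from h import *
go(A+.0245*n,Qp)
from plant import r
print(np.dot(r.get_state()["contact_force"],n))
E
```

```text
clock: 4.2
tool_pos: [0.5814, -0.0282, 0.0815]
eef_rot: [0.276, 0.914, -0.284, -0.085]
contact_force: [0.2, 2.7, 7.1]
opening: 0.007
finger_force: 3.6
t 4.2 q [ 0.01  1.1  -0.53  1.44  0.81  1.39  0.15] 
 shift [-0.01  -0.018  0.01 ] turn [-0.001  0.    -0.   ] F [0.2 2.7 7.1] open 0.007 grip 3.561389498941594
7.173946673504761
```

```bash
python3 -m pendant '[0,-0.01,-0.02,0.01,0,0,0, 0,-0.01,-0.02,0.02,0,0,0, 0,-0.01,-0.02,0.03,0,0,0, 0,-0.01,-0.02,0.03,0,0,0]'
python3 - <<'E'
from h import *
go(A+.0245*n,Qp)
from plant import r
print(np.dot(r.get_state()["contact_force"],n))
E
```

```text
clock: 4.6
tool_pos: [0.5814, -0.0285, 0.0813]
eef_rot: [0.275, 0.916, -0.28, -0.084]
contact_force: [1.2, 10.5, 17.8]
opening: 0.005
finger_force: 10.5
t 4.6 q [ 0.01  1.09 -0.54  1.45  0.81  1.38  0.15] 
 shift [-0.009 -0.018  0.007] turn [0.004 0.001 0.001] F [ 1.2 10.5 17.8] open 0.005 grip 10.54712070250389
19.972102611443795
```

```bash
python3 -m pendant '[0,0,0,-0.1,0,0,0, 0,0,0,-0.4,0,0,0, 0,0,0,-0.7,0,0,0, 0,0,0,-0.8,0,0,0, 0,0,0,-0.8,0,0,0]'
python3 - <<'E'
from h import *
go([.4645,-.1102,.22],Qc)
from plant import r
import cv2
b=r.snapshot("side")["img"][170:270,290:390,::-1]
b0=cv2.imread("pics/side0.png")[170:270,290:390]
cv2.imwrite("pics/p2.png",np.hstack([cv2.resize(x,(400,400),interpolation=2) for x in(b0,b)]))
E
```

```text
clock: 5.1
tool_pos: [0.6187, 0.0246, 0.1792]
eef_rot: [0.276, 0.915, -0.283, -0.084]
contact_force: [-0.8, -0.0, -0.1]
opening: 0.004
finger_force: 0.0
t 5.1 q [-0.07  1.03 -0.56  1.24  0.73  1.61  0.25] 
 shift [ 0.361 -1.242  0.516] turn [-0.381  0.002  0.   ] F [-0.8 -0.  -0.1] open 0.004 grip 0.0
```

View pics/p2.png

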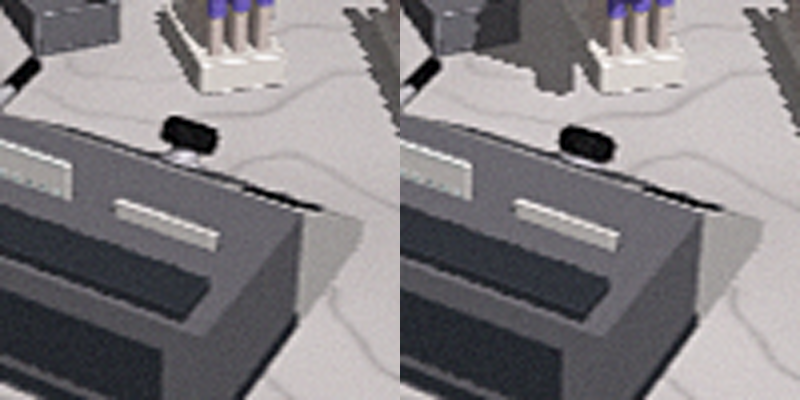

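The head sits lower, moving from crop (190,135) to (588,145 - 400 offset), so it is latched. Next is the card.

```bash
python3 -m pendant '[0.35,0.08,-0.25,0,-0.09,0,0, 0.35,0.16,-0.5,0.1,-0.18,0,0, 0.35,0.24,-0.75,0.25,-0.27,0,0, 0.35,0.32,-0.98,0.38,-0.36,0,0, 0.35,0.32,-1,0.4,-0.381,0,0, 0.35,0.32,-1,0.4,-0.381,0,0]'; python3 -c "
from h import *
go([.4645,-.1102,.16],Qc)"
```

```text
clock: 5.75
tool_pos: [0.4859, -0.0878, 0.2116]
eef_rot: [0.293, 0.956, -0.004, -0.003]
contact_force: [0.5, 0.2, -0.1]
opening: 0.35
finger_force: 0.0
t 5.75 q [ 0.58  0.67 -0.82  1.96  0.68  0.82  0.35] 
 shift [ 0.034 -0.2    0.346] turn [-0.006 -0.002 -0.006] F [ 0.5  0.2 -0.1] open 0.35 grip 0.0
```

```bash
python3 -m pendant '[0.35,0.034,-0.2,0.1,-0.006,-0.002,-0.006, 0.35,0.034,-0.2,0.34,-0.006,-0.002,-0.006, 0.35,0.034,-0.2,0.34,-0.006,-0.002,-0.006, 0.35,0.034,-0.2,0.34,-0.006,-0.002,-0.006]'
python3 - <<'E'
from h import *
go([.4645,-.1102,.106],Qc)
from plant import r
import cv2
o=np.zeros((400,800,3),np.uint8)
a=r.snapshot("top")["img"][190:290,310:410,::-1];b=r.snapshot("side")["img"][150:250,250:350,::-1]
cv2.imwrite("pics/p3.png",np.hstack([cv2.resize(x,(400,400),interpolation=2) for x in(a,b)]))
E
```

```text
clock: 6.15
tool_pos: [0.4702, -0.1022, 0.1621]
eef_rot: [0.283, 0.959, 0.003, 0.002]
contact_force: [0.4, 0.0, 0.6]
opening: 0.347
finger_force: 0.0
t 6.15 q [ 0.58  0.73 -0.75  2.05  0.8   0.67  0.29] 
 shift [ 0.004 -0.068  0.374] turn [0.004 0.001 0.008] F [0.4 0.  0.6] open 0.347 grip 0.0
```

View pics/p3.png

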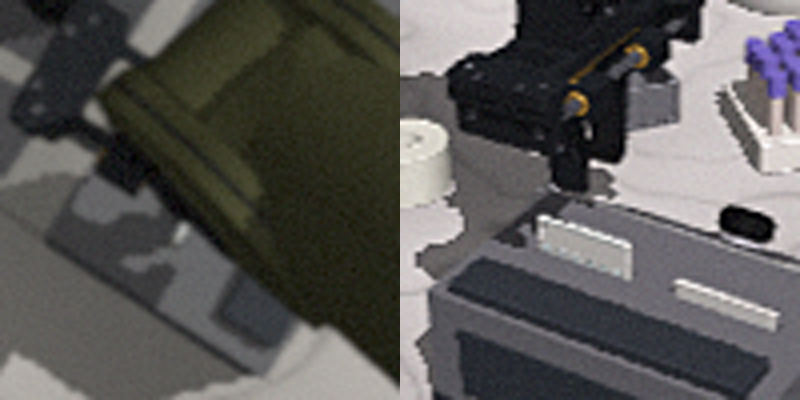

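Side view: the fingers are above the tall card, whose top edge runs (538,218)–(630,250) in the crop. About 10 mm of y is still to be corrected.

```bash
python3 -m pendant '[0.35,0.004,-0.068,0.1,0.004,0.001,0.008, 0.35,0.004,-0.068,0.1,0.004,0.001,0.008, 0.35,0.004,-0.068,0.1,0.004,0.001,0.008]'; python3 -c "
from h import *
go([.4645,-.1102,.106],Qc)"
```

```text
clock: 6.55
tool_pos: [0.4641, -0.1118, 0.1481]
eef_rot: [0.29, 0.957, -0.0, 0.001]
contact_force: [0.3, 0.1, 0.1]
opening: 0.353
finger_force: 0.0
t 6.55 q [ 0.58  0.74 -0.72  2.08  0.84  0.64  0.26] 
 shift [0.005 0.01  0.281] turn [ 0.     0.002 -0.001] F [0.3 0.1 0.1] open 0.353 grip 0.0
```

```bash
python3 -m pendant '[0.35,0.005,0.01,0.1,0,0,0, 0.35,0.005,0.01,0.2,0,0,0, 0.35,0.005,0.01,0.28,0,0,0, 0.35,0.005,0.01,0.28,0,0,0, 0.35,0.005,0.01,0.28,0,0,0]'; python3 -c "
from h import *
go([.4645,-.1102,.106],Qc)"
```

```text
clock: 7.05
tool_pos: [0.4643, -0.1104, 0.1061]
eef_rot: [0.29, 0.957, -0.0, 0.001]
contact_force: [0.3, 0.7, 0.1]
opening: 0.353
finger_force: 0.0
t 7.05 q [ 0.52  0.8  -0.63  2.1   0.96  0.55  0.15] 
 shift [-0.001  0.002  0.   ] turn [ 0.     0.002 -0.001] F [0.3 0.7 0.1] open 0.353 grip 0.0
```

Close, reading lateral force for the centring.

```bash
python3 -m pendant '[0,0,0,0,0,0,0, 0,0,0,0,0,0,0, 0,0,0,0,0,0,0, 0,0,0,0,0,0,0, 0,0,0,0,0,0,0, 0,0,0,0,0,0,0]' 10; python3 -c "
from h import *
go([.4645,-.1102,.106],Qc)
from plant import r
F=r.get_state()['contact_force'];print('Fx_r',F@xr,'Fy_r',F@yr)"
```

```text
clock: 7.65
tool_pos: [0.4651, -0.1093, 0.1058]
eef_rot: [0.29, 0.957, 0.001, 0.002]
contact_force: [2.4, 4.3, 1.3]
opening: 0.055
finger_force: 10.0
t 7.65 q [ 0.52  0.8  -0.63  2.1   0.96  0.54  0.15] 
 shift [-0.    -0.007 -0.001] turn [ 0.002  0.002 -0.001] F [2.4 4.3 1.3] open 0.055 grip 10.000194041035684
Fx_r -4.9023472143889695 Fy_r -0.35762450825791225
```

```bash
python3 -m pendant '[0,0,0.01,0,0,0,0, 0,0,0.01,-0.05,0,0,0, 0,0,0.01,-0.1,0,0,0, 0,0,0.01,-0.16,0,0,0, 0,0,0.01,-0.23,0,0,0, 0,0,0.01,-0.33,0,0,0, 0,0,0.01,-0.5,0,0,0, 0,0,0.01,-0.65,0,0,0, 0,0,0.01,-0.65,0,0,0]' 20
python3 - <<'E'
from h import *
go([.4975,.2904,.2],Qb)
from plant import r
import cv2
a=r.snapshot("top")["img"][190:290,310:410,::-1];b=r.snapshot("side")["img"][150:250,250:350,::-1]
cv2.imwrite("pics/p4.png",np.hstack([cv2.resize(x,(400,400),interpolation=2) for x in(a,b)]))
E
```

```text
clock: 8.55
tool_pos: [0.4641, -0.1112, 0.2053]
eef_rot: [0.291, 0.957, -0.002, 0.002]
contact_force: [-0.4, 0.2, -0.9]
opening: 0.059
finger_force: 20.0
t 8.55 q [ 0.64  0.66 -0.81  2.02  0.71  0.76  0.37] 
 shift [1.306 2.348 0.022] turn [-0.001  0.004  0.417] F [-0.4  0.2 -0.9] open 0.059 grip 19.999494866933674
```

View pics/p4.png

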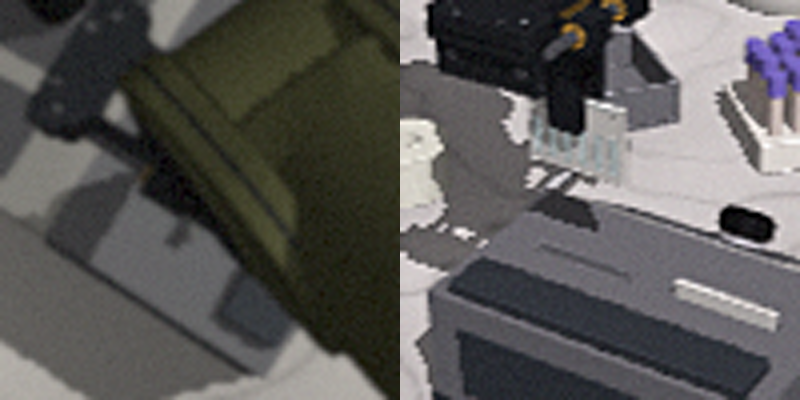

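Side view: the card is held and out of its slot, with the empty slot at (585,262) in the crop and the button still in. Moving to the box.

```bash
python3 -m pendant '[0,0.13,0.22,0,0,0,0.05, 0,0.26,0.45,0,0,0,0.1, 0,0.39,0.7,0,0,0,0.15, 0,0.5,0.9,0,0,0,0.2, 0,0.55,0.98,0,0,0,0.25, 0,0.55,1,0,0,0,0.25]'; python3 -c "
from h import *
go([.4975,.2904,.2],Qb)"
```

```text
clock: 9.25
tool_pos: [0.4778, 0.0626, 0.2019]
eef_rot: [0.47, 0.883, -0.001, 0.0]
contact_force: [0.2, -0.1, -0.0]
opening: 0.052
finger_force: 20.0
t 9.25 q [ 0.19  0.63 -0.67  2.01  0.61  0.71 -0.27] 
 shift [1.186 0.958 0.008] turn [-0.001  0.001  0.17 ] F [ 0.2 -0.1 -0. ] open 0.052 grip 20.00043217674829
```

```bash
python3 -m pendant '[0,0.22,0.18,0,0,0,0.04, 0,0.45,0.36,0,0,0,0.08, 0,0.68,0.54,0,0,0,0.12, 0,0.9,0.72,0,0,0,0.16, 0,0.98,0.8,0,0,0,0.17, 0,1,0.81,0,0,0,0.17]'; python3 -c "
from h import *
go([.4975,.2904,.16],Qb)"
```

```text
clock: 9.85
tool_pos: [0.4965, 0.254, 0.2013]
eef_rot: [0.583, 0.812, -0.001, 0.001]
contact_force: [0.5, 0.1, 0.8]
opening: 0.054
finger_force: 20.0
t 9.85 q [-0.22  0.7  -0.57  1.8   0.51  0.8  -0.73] 
 shift [0.228 0.084 0.275] turn [-0.     0.002 -0.   ] F [0.5 0.1 0.8] open 0.054 grip 19.999804646358825
```

```bash
python3 -m pendant '[0,0.15,0.05,0.05,0,0,0, 0,0.228,0.084,0.2,0,0,0, 0,0.228,0.084,0.4,0,0,0, 0,0.228,0.084,0.54,0,0,0, 0,0.228,0.084,0.54,0,0,0, 0,0.228,0.084,0.54,0,0,0]'
python3 - <<'E'
from h import *
go([.4975,.2904,.04],Qb)
from plant import r
import cv2
a=r.snapshot("top")["img"][180:280,130:230,::-1];b=r.snapshot("side")["img"][120:200,260:360,::-1]
cv2.imwrite("pics/p5.png",np.hstack([cv2.resize(x,(400,400),interpolation=2) for x in(a,b)]))
E
```

```text
clock: 10.45
tool_pos: [0.498, 0.2871, 0.1209]
eef_rot: [0.585, 0.811, -0.002, 0.001]
contact_force: [-0.1, 0.6, -0.1]
opening: 0.054
finger_force: 20.0
t 10.45 q [-0.32  0.83 -0.49  1.81  0.6   0.66 -0.85] 
 shift [0.024 0.004 0.539] turn [-0.001  0.003 -0.003] F [-0.1  0.6 -0.1] open 0.054 grip 19.99958150088787
```

View pics/p5.png

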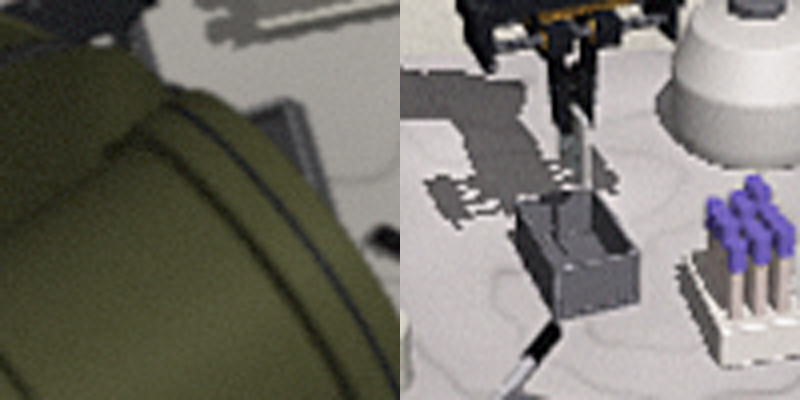

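Side view: the card hangs edge-on at crop (578,150), over the box at (578,250) and aligned with its length. Lowering slowly.

```bash
python3 -m pendant '[0,0.02,0,0.1,0,0,0, 0,0.024,0.004,0.22,0,0,0, 0,0.024,0.004,0.34,0,0,0, 0,0.024,0.004,0.44,0,0,0, 0,0.024,0.004,0.5,0,0,0, 0,0.024,0.004,0.53,0,0,0, 0,0.024,0.004,0.545,0,0,0, 0,0.024,0.004,0.555,0,0,0, 0,0.024,0.004,0.555,0,0,0]'; python3 -c "
from h import *
go([.4975,.2904,.038],Qb)"
```

```text
clock: 11.45
tool_pos: [0.4975, 0.2932, 0.0382]
eef_rot: [0.585, 0.811, -0.0, 0.001]
contact_force: [0.6, -0.2, -0.1]
opening: 0.055
finger_force: 20.0
t 11.45 q [-0.39  0.95 -0.39  1.83  0.7   0.5  -0.94] 
 shift [-0.017 -0.006  0.001] turn [ 0.001  0.001 -0.002] F [ 0.6 -0.2 -0.1] open 0.055 grip 19.99965718947351
```

```bash
python3 -m pendant '[0,0,0,0.007,0,0,0, 0,0,0,0.014,0,0,0, 0,0,0,0.014,0,0,0]'
```

```text
clock: 11.75
tool_pos: [0.4978, 0.2934, 0.0375]
eef_rot: [0.585, 0.811, 0.0, 0.002]
contact_force: [-1.5, -1.0, 10.8]
opening: 0.056
finger_force: 20.0
```

```bash
python3 -m pendant '[0,0,0,-0.008,0,0,0, 0,0,0,-0.008,0,0,0, 0.1,0,0,-0.008,0,0,0, 0.15,0,0,-0.008,0,0,0, 0.2,0,0,-0.008,0,0,0, 0.25,0,0,-0.008,0,0,0, 0.25,0,0,-0.008,0,0,0]' 5
python3 - <<'E'
from h import *
go([.4975,.2904,.038],Qb)
from plant import r
import cv2
b=r.snapshot("side")["img"][120:200,260:360,::-1]
cv2.imwrite("pics/p6.png",cv2.resize(b,(500,400),interpolation=2))
E
```

```text
clock: 12.45
tool_pos: [0.4972, 0.293, 0.0368]
eef_rot: [0.585, 0.811, -0.001, 0.001]
contact_force: [0.2, -0.7, 0.6]
opening: 0.25
finger_force: 0.0
t 12.45 q [-0.39  0.95 -0.39  1.83  0.7   0.5  -0.94] 
 shift [-0.017 -0.004 -0.008] turn [ 0.     0.001 -0.002] F [ 0.2 -0.7  0.6] open 0.25 grip 0.0
```

View pics/p6.png

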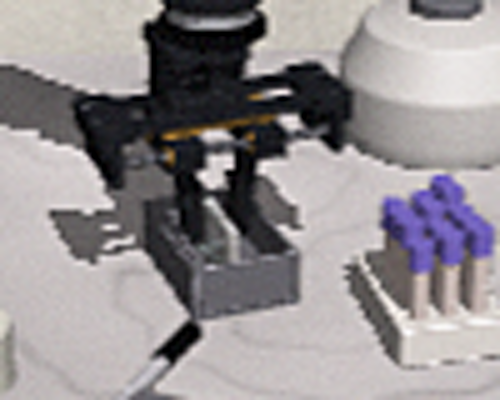

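The card stands free in the box at crop (230,225), between the open fingers. Going straight up.

```bash
python3 -m pendant '[0.25,0,0,-0.1,0,0,0, 0.25,0,0,-0.3,0,0,0, 0.25,0,0,-0.6,0,0,0, 0.5,0,0,-0.9,0,0,0, 0.6,0,0,-1,0,0,0, 0.6,0,0,-1,0,0,0]'
python3 - <<'E'
from h import *
go(A+.1*n+[0,0,.03],Qp)
E
```

```text
clock: 13.1
tool_pos: [0.4984, 0.2945, 0.1906]
eef_rot: [0.585, 0.811, 0.003, 0.002]
contact_force: [1.0, 0.1, -0.8]
opening: 0.498
finger_force: 0.0
t 13.1 q [-0.29  0.74 -0.56  1.75  0.53  0.8  -0.79] 
 shift [-2.062  0.057  0.11 ] turn [ 0.372 -0.125 -0.41 ] F [ 1.   0.1 -0.8] open 0.498 grip 0.0
```

```bash
python3 -m pendant '[0.7,-0.25,0,-0.05,0.04,-0.01,-0.05, 0.7,-0.5,0,-0.1,0.08,-0.03,-0.1, 0.7,-0.75,0,-0.1,0.12,-0.04,-0.15, 0.7,-0.95,0,-0.1,0.17,-0.055,-0.19, 0.7,-1,0,-0.1,0.17,-0.055,-0.19, 0.7,-1,0,-0.1,0.17,-0.055,-0.19]'
python3 - <<'E'
from h import *
go(A+.1*n+[0,0,.03],Qp)
E
```

```text
clock: 13.7
tool_pos: [0.5441, 0.1503, 0.2011]
eef_rot: [0.453, 0.88, -0.133, -0.042]
contact_force: [-0.6, 0.1, 0.2]
opening: 0.703
finger_force: 0.0
t 13.7 q [-0.08  0.83 -0.63  1.54  0.53  1.24 -0.26] 
 shift [-1.018 -0.174  0.285] turn [ 0.198 -0.071 -0.22 ] F [-0.6  0.1  0.2] open 0.703 grip 0.0
```

```bash
python3 -m pendant '[0.7,-0.25,-0.04,0.05,0.05,-0.02,-0.05, 0.7,-0.5,-0.09,0.1,0.1,-0.035,-0.1, 0.7,-0.75,-0.13,0.15,0.15,-0.05,-0.16, 0.7,-0.95,-0.16,0.22,0.19,-0.065,-0.2, 0.7,-1,-0.17,0.24,0.198,-0.071,-0.22, 0.7,-1,-0.17,0.24,0.198,-0.071,-0.22, 0.7,-1,-0.17,0.24,0.198,-0.071,-0.22]'
python3 - <<'E'
from h import *
go(A+.06*n,Qp)
E
```

```text
clock: 14.4
tool_pos: [0.605, 0.011, 0.1818]
eef_rot: [0.274, 0.916, -0.282, -0.084]
contact_force: [-0.3, 0.2, 0.1]
opening: 0.698
finger_force: 0.0
t 14.4 q [-0.04  1.   -0.57  1.3   0.73  1.58  0.24] 
 shift [-0.023  0.106  0.497] turn [0.002 0.002 0.002] F [-0.3  0.2  0.1] open 0.698 grip 0.0
```

```bash
python3 -m pendant '[0.7,-0.023,0.1,0.15,0,0,0, 0.7,-0.023,0.106,0.35,0,0,0, 0.7,-0.023,0.106,0.497,0,0,0, 0.7,-0.023,0.106,0.497,0,0,0, 0.7,-0.023,0.106,0.497,0,0,0]'
python3 - <<'E'
from h import *
go(A+.011*n,Qp)
E
```

```text
clock: 14.9
tool_pos: [0.593, -0.0159, 0.112]
eef_rot: [0.274, 0.915, -0.282, -0.084]
contact_force: [0.6, 0.3, 1.0]
opening: 0.699
finger_force: 0.0
t 14.9 q [-0.    1.07 -0.55  1.39  0.79  1.45  0.18] 
 shift [0.01  0.004 0.33 ] turn [0.002 0.002 0.001] F [0.6 0.3 1. ] open 0.699 grip 0.0
```

```bash
python3 -m pendant '[0.7,0.01,0.004,0.1,0,0,0, 0.7,0.01,0.004,0.2,0,0,0, 0.7,0.01,0.004,0.28,0,0,0, 0.7,0.01,0.004,0.33,0,0,0, 0.7,0.01,0.004,0.33,0,0,0, 0.7,0.01,0.004,0.33,0,0,0]'
python3 - <<'E'
from h import *
go(A+.011*n,Qp)
E
```

```text
clock: 15.5
tool_pos: [0.5765, -0.0395, 0.0698]
eef_rot: [0.275, 0.915, -0.283, -0.084]
contact_force: [-0.3, 0.5, 0.3]
opening: 0.697
finger_force: 0.0
t 15.5 q [ 0.03  1.11 -0.53  1.47  0.83  1.36  0.14] 
 shift [ 0.004  0.004 -0.01 ] turn [0.001 0.001 0.001] F [-0.3  0.5  0.3] open 0.697 grip 0.0
```

No contact. Closing on the head.

```bash
python3 -m pendant '[0.3,0,0,0,0,0,0, 0.3,0,0,0,0,0,0, 0.3,0,0,0,0,0,0, 0.3,0,0,0,0,0,0, 0.3,0,0,0,0,0,0]' 12
python3 - <<'E'
from h import *
go(A+.011*n,Qp)
from plant import r
F=r.get_state()["contact_force"];print(F@-yr,F@-u,F@-n)
E
```

```text
clock: 16.0
tool_pos: [0.5796, -0.0345, 0.0677]
eef_rot: [0.274, 0.917, -0.277, -0.082]
contact_force: [7.5, 6.2, -11.8]
opening: 0.452
finger_force: 12.0
t 16.0 q [ 0.03  1.11 -0.54  1.46  0.83  1.35  0.14] 
 shift [ 0.003 -0.036 -0.   ] turn [0.009 0.003 0.002] F [  7.5   6.2 -11.8] open 0.452 grip 11.999272419852787
-2.8568983825752055 14.372435270640159 4.452620358213324
```

The head sits about 5.5 mm further down-slope than I estimated. I'll shift onto it, then turn.

```bash
python3 -m pendant '[0.3,-0.005,0.02,0,0,0,0, 0.3,-0.005,0.036,0,0,0,0, 0.3,-0.005,0.036,0,0,0,0]' 12
python3 - <<'E'
from h import *
go(A+.011*n,Qp)
from plant import r
F=r.get_state()["contact_force"];print(F@-yr,F@-u,F@-n)
E
```

```text
clock: 16.3
tool_pos: [0.5797, -0.0347, 0.0668]
eef_rot: [0.274, 0.916, -0.282, -0.084]
contact_force: [0.1, 5.5, -0.5]
opening: 0.447
finger_force: 12.0
t 16.3 q [ 0.02  1.11 -0.53  1.45  0.83  1.36  0.14] 
 shift [ 0.004 -0.039 -0.005] turn [0.002 0.001 0.002] F [ 0.1  5.5 -0.5] open 0.447 grip 11.999902150710113
2.9593448860629006 4.080531400794194 -2.241804541983595
```

```bash
python3 -m pendant '[0.3,0.003,0.01,0,0,0,0.06, 0.3,0.003,0.01,0,0,0,0.12, 0.3,0.003,0.01,0,0,0,0.18, 0.3,0.003,0.01,0,0,0,0.24, 0.3,0.003,0.01,0,0,0,0.3, 0.3,0.003,0.01,0,0,0,0.36, 0.3,0.003,0.01,0,0,0,0.42, 0.3,0.003,0.01,0,0,0,0.48, 0.3,0.003,0.01,0,0,0,0.54, 0.3,0.003,0.01,0,0,0,0.56, 0.3,0.003,0.01,0,0,0,0.56]'
python3 - <<'E'
from h import *
go(A+.011*n,Qp)
from plant import r
s=r.get_state();F=s["contact_force"];print(F@-yr,F@-u,F@-n,s["moment"]@-n)
E
```

```text
clock: 17.4
tool_pos: [0.5797, -0.0345, 0.0666]
eef_rot: [0.638, 0.711, -0.292, 0.044]
contact_force: [-0.5, 3.5, 3.3]
opening: 0.447
finger_force: 12.0
t 17.4 q [-0.07  1.08 -0.34  1.46  0.7   1.26 -0.64] 
 shift [-0.029 -0.029 -0.006] turn [ 0.001  0.001 -0.558] F [-0.5  3.5  3.3] open 0.447 grip 12.000633650750387
2.329884124268687 0.3603768115670691 -4.200813380964222 -0.05896299810025767
```

```bash
python3 -m pendant '[0.3,0,0,-0.03,0,0,0, 0.3,0,0,-0.05,0,0,0, 0.3,0,0,-0.05,0,0,0, 0.7,0,0,-0.05,0,0,0, 0.7,0,0,-0.05,0,0,0, 0.7,0,0,-0.05,0,0,0, 0.7,0,0,-0.15,0,0,0, 0.7,0,0,-0.35,0,0,0, 0.7,0,0,-0.65,0,0,0, 0.7,0,0,-0.9,0,0,0, 0.7,0,0,-0.9,0,0,0]'
python3 - <<'E'
from h import *
go(A+.1*n,Qp)
from plant import r
import cv2
d=r.snapshot("side")["img"][:,:,::-1]
cv2.imwrite("pics/s_end.png",d); t=r.snapshot("top")["img"][:,:,::-1]; cv2.imwrite("pics/t_end.png",t)
# black head rows/cols in side view, before / latched / now
for nm,im in(("start",cv2.imread("pics/side0.png")),("now",d)):
    c=im[190:215,325:350].max(2)<25; y,x=np.nonzero(c); print(nm,c.sum(),x.mean()+325,y.mean()+190,y.min()+190,y.max()+190)
p=cv2.resize(cv2.imread("pics/p2.png")[:,400:],(100,100),interpolation=cv2.INTER_AREA)[20:45,35:60].max(2)<30
y,x=np.nonzero(p);print("latched",p.sum(),x.mean()+325,y.mean()+190,y.min()+190,y.max()+190)
E
```

```text
clock: 18.5
tool_pos: [0.6252, 0.0337, 0.1821]
eef_rot: [0.639, 0.713, -0.286, 0.046]
contact_force: [-0.6, 1.5, -0.2]
opening: 0.703
finger_force: 0.0
t 18.5 q [-0.15  1.   -0.37  1.22  0.6   1.54 -0.54] 
 shift [-0.042 -0.045  0.345] turn [ 0.009  0.002 -0.559] F [-0.6  1.5 -0.2] open 0.703 grip 0.0
start 63 337.0952380952381 203.38095238095238 199 207
now 58 336.8103448275862 203.24137931034483 199 207
latched 70 335.98571428571427 205.4857142857143 202 209
```

```bash
python3 -m pendant '[0.7,0,0,0,0,0,0, 0.7,0,0,0,0,0,0, 0.7,0,0,0,0,0,0]'
python3 - <<'E'
from h import *
import cv2
a=cv2.imread("pics/side0.png").astype(int);b=cv2.imread("pics/s_end.png").astype(int)
m=(b[150:190,280:328].max(2)-a[150:190,280:328].max(2))>40
y,x=np.nonzero(m);print("card px",m.sum(),(x.min()+280,x.max()+280,y.min()+150,y.max()+150) if m.any() else None)
for s in(-1,1):
    print("expected upright card edge",[proj("side",np.array([.4975,.293,z])+by*.035*s).round(1) for z in(.004,.056)])
print("blank diff",np.abs(a-b)[218:235,315:348].max())
E
```

```text
clock: 18.9
tool_pos: [0.621, 0.0277, 0.1767]
eef_rot: [0.638, 0.711, -0.293, 0.044]
contact_force: [-0.5, 1.2, 0.9]
opening: 0.697
finger_force: 0.0
card px 25 (np.int64(300), np.int64(307), np.int64(158), np.int64(171))
expected upright card edge [array([306.4, 178.2]), array([306.3, 165.3])]
expected upright card edge [array([299.7, 169.9]), array([299.4, 157.4])]
blank diff 19
```

The card stands in the box, the button is out and the blank hasn't moved. Handing in.

```bash
python3 -c "
from plant import r
print(r.finish_job())"
```

```text
the job is handed in; nothing more can be done
None
```

I pressed the stop button until it latched, set the tall card upright in the reject box, then twisted the button free and let it spring back out; the job is handed in at about 19 s of the 61 s limit, with no verdict returned.

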